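# Check a tube sleeve on the gauge pin and show its bore to the inspection camera

### The arm

A 6-joint arm with a two-finger parallel gripper is mounted at the origin on a cart in front of the work surface, level with it; the furniture and walls round the work are solid. World frame = base frame: x ahead of the robot, y to its left, z up, the work surface at z = 0. Lengths are in m, angles in rad, forces in N, time in s.
With the tool pointing down it reaches from about 0.35 to 0.975 m from the base axis. Payload 4.9 kg.
Tool frame: the origin (TCP) lies midway between the tips of the shut fingers; the grasp point (between the pads) lies 19 mm behind it; z points along the fingers, y is the direction in which the jaws open and shut (so a half turn about z gives the same grasp; the last joint's range is limited). The gripper opens to 85 mm and grips with 20 to 120 N. Pads are 22 mm wide; open, the fingers measure 114 mm over their backs; the gripper's body (76 mm by 85 mm) begins 54 mm behind the grasp point. The pads swing forward as they close: fully open they stand 13 mm farther back than shut.
Start: joints at [1.127, 0.053, 1.613, -0, 1.476, -0.119], TCP at [0.199, 0.592, 0.198] pointing down, gripper open.
Joint ranges: [-3.01, 3.01], [-1.01, 2.22], [0.06, 2.58], [-1.02, 4.17], [0.09, 2.62], [-3.14, 3.14]. Speed limits (rad/s): [2.57, 2.57, 3.14, 3.14, 3.14, 3.14].

### API

Orientations are given as a unit quaternion [w, x, y, z].
In Python, from plant import manip, cams gives the robot as it stands.
- The arm moves only by the tool jog_arm, never from a script. Its argument "targets" is a list of rows, each a list of 4 numbers: the shift along the tool's x, y, z in m, then the turn about the tool's z in degrees. A call has 1 to 5 rows; each row is the pose to reach, as a shift and turn from the pose commanded when the call began, along the tool's axes at that moment; what a row does not reach only later rows make up. A row lasts 1/12 s, in which the tool goes at most 41.7 mm and 7.16 degrees, less where a joint would pass 70% of its speed; a pose out of reach is approached as far as the arm can. A call with a gripper value outside its range is refused whole. "fingers" is the opening, from 0 (shut) to 1 (fully open), set as the call begins (left out, the last holds). The fingers move at their own pace and stop on an object; the grip force is fixed at half the most. Time passes only in rows, so rows that repeat a pose let the fingers close. It gives the time, the measured TCP pose, the force and the opening at its end, in the units of the state.
- manip.state(): the state, without advancing time (a new reading comes with each control period).
- cams.grab_frame(name): name is "side" or "top" or "wrist"; returns the picture (480x640x3 uint8, red, green, blue); there is no depth.
- cams.get_calibration(name): a dict with "camera_matrix" (3x3 intrinsics, pixels), "cam_to_world" (4x4, takes a point from camera to world coordinates). Camera axes: x right, y up, looking along -z (the intrinsics and any distortion apply to the point x, -y, -z); pixel columns grow to the right and rows downward; lengths in m; the calibration is good to about 2 mm. A picture is of the moment at which its call begins: read the wrist's pose just before it. get_calibration takes no time and is no camera call; for the wrist camera it gives the pose at the moment of the call.
- manip.job_done(): hands the job in, once; it reports no verdict.
The state is a dict: "time": time; "joint_pos": joint angles; "joint_vel": joint speeds; "joint_efforts": joint torques, N m; "tool_pos": TCP position; "tool_rot": TCP orientation; "contact_force": force on the tool from outside, world axes, zero at the start; "ft_torque": the same for the moment, N m; "gripper_width": opening from 0.0 (shut) to 1.0 (fully open).
Only numpy, scipy, OpenCV 4.12 (cv2) and the standard library are available. Lean on these libraries where they do the work, as an engineer would, in place of code of your own. Each camera call takes 0.05 s, during which the arm holds its last target. There are 200 camera calls.

### The job

Check the blue tube sleeve: slide it onto the level gauge pin until it is fully home against the shoulder, then draw it off again and hold it up to the inspection camera, level, at the height of the lens, its bore pointing straight into the lens and its middle about 8 cm in front of the lens. Finish while still holding it there, steady in the air; do not put it down or let go. Leave the orange sleeve, the marker and the dish where they are and do not shift the camera.

Things in the scene. Friction and masses are not known exactly. Their poses are not given: they have to be found in the camera images.
- sleeve_blue_center (a point): Centre of the blue sleeve: a square metal bar 36 x 36 mm, 50 mm long, with a round bore of 21 mm diameter right through it lengthwise, 50 to 100 g. Lies loose on the worktop, centre 18 mm above it. Local x runs along the bore (either end serves), z up, y across the flat sides by which it is gripped.
- sleeve_orange_center (a point): Centre of the orange sleeve: the same 36 x 36 x 50 mm outside but with a 15 mm bore, too small for the pin; a bystander lying loose on the worktop, at least 90 mm from the blue one, centre to centre. Local x along its bore, z up. A fixed rack of tubes, 185 mm high, stands to the left of both sleeves.
- pin_root (a point): Where the fixed gauge's level steel pin meets its 31 mm shoulder disc, on the axis, 105 mm above the worktop. Pin: 18 mm diameter, 60 mm long towards local -x (roughly to the robot), last 14 mm tapering to 9 mm. z up. Sleeve fully home: centre 25 mm along -x. Post 46 mm wide, top 124 mm up, 4 mm behind the shoulder; base 70 mm wide, 10 mm high, from 20 mm in front to 60 mm behind.
- lens (a point): Centre of the inspection camera's lens face, 190 to 260 mm above the worktop; the lens looks level along local -x (roughly to the robot), z up. Grey 46 mm square head, 49 mm black light ring, held by friction on a fixed steel post 50 mm behind the lens, post top 290 mm up; foot 95 mm wide, 10 mm high, from 10 mm in front of the lens to 70 mm behind.
- marker_center (a point): Centre of a white marker pen with a red cap, 130 mm long and 14 mm thick, lying on the worktop; a bystander.
- dish_center (a point): Centre of a round clear dish with pinkish contents, 61 mm across and 15 mm high, on the worktop; a bystander.
Not all that is in view belongs to the job. There is more than one size of the part that bears sleeve_blue_center; the job needs the larger.

How it is judged:
By the outcome, as a careful person would: the job done as asked, in the order asked, and still so for the second after the job is handed in, while the arm keeps its last pose, push and grip.
It also fails if it takes over 45 s, if anything falls off the work surface, if the arm or the gripper's body presses on something with over 40 N, if the wrist force passes 120 N, or if a joint passes its speed limit or range.

## Working session

There is one attempt and no reset: what is moved stays moved. The work goes in short steps, Python scripts to look and compute and a tool call to move; the robot and the scene stay as the last step left them, time stands still between calls to the robot, and variables do not carry over. Pictures are saved under pics/ and viewed, about 8 in all and at most 12, crops included, and the job is handed in when it is done.

Besides the shell and the picture viewer there is one more tool, called after "Call:" as name(argument=value, ...) on one line, values as JSON. jog_arm: Moves the arm, as the interface text tells. Its arguments: {"type":"object","properties":{"targets":{"type":"array"},"fingers":{"type":"number"}},"required":["targets"]}

```bash
mkdir -p pics; ls; python3 - <<'E'
from plant import manip, cams
import cv2, numpy as np
np.set_printoptions(precision=4,suppress=True)
for n in ["side","top","wrist"]:
    c=cams.get_calibration(n); print(n,{k:np.array(v) for k,v in c.items()})
    cv2.imwrite(f"pics/{n}0.png",cams.grab_frame(n)[:,:,::-1])
print(manip.state())
E
```

```text
pics
side {'camera_matrix': array([[549.3889,   0.    , 314.9389],
       [  0.    , 549.3889, 237.0516],
       [  0.    ,   0.    ,   1.    ]]), 'cam_to_world': array([[ 0.1131,  0.7713, -0.6264,  0.0576],
       [-0.9936,  0.085 , -0.0747, -0.2834],
       [-0.0043,  0.6308,  0.776 ,  0.8041],
       [ 0.    ,  0.    ,  0.    ,  1.    ]])}
top {'camera_matrix': array([[507.3408,   0.    , 318.501 ],
       [  0.    , 507.3408, 236.1265],
       [  0.    ,   0.    ,   1.    ]]), 'cam_to_world': array([[-0.0095,  0.9916, -0.1292,  0.4739],
       [-0.9997, -0.0068,  0.0214, -0.205 ],
       [ 0.0203,  0.1293,  0.9914,  0.9892],
       [ 0.    ,  0.    ,  0.    ,  1.    ]])}
wrist {'camera_matrix': array([[392.5621,   0.    , 315.6652],
       [  0.    , 392.5621, 241.9124],
       [  0.    ,   0.    ,   1.    ]]), 'cam_to_world': array([[ 0.3195, -0.9138, -0.2508,  0.1351],
       [ 0.9476,  0.3073,  0.0873,  0.6127],
       [-0.0027, -0.2655,  0.9641,  0.3732],
       [ 0.    ,  0.    ,  0.    ,  1.    ]])}
{'time': 0.15, 'joint_pos': array([ 1.127 ,  0.0532,  1.614 , -0.    ,  1.476 , -0.119 ]), 'joint_vel': array([-0.0008, -0.0034, -0.0031, -0.0005,  0.0004, -0.0015]), 'joint_efforts': array([  0.0004, -39.4243, -37.0721,  -0.0001,   0.0047,  -0.    ]), 'tool_pos': array([0.1992, 0.5918, 0.1967]), 'tool_rot': array([-0.0002,  0.1617,  0.9868, -0.0008]), 'contact_force': array([ 0.3933, -0.3753,  0.1413]), 'ft_torque': array([-0.0028, -0.0115, -0.0247]), 'gripper_width': 0.9978778219076854}
```

View pics/top0.png

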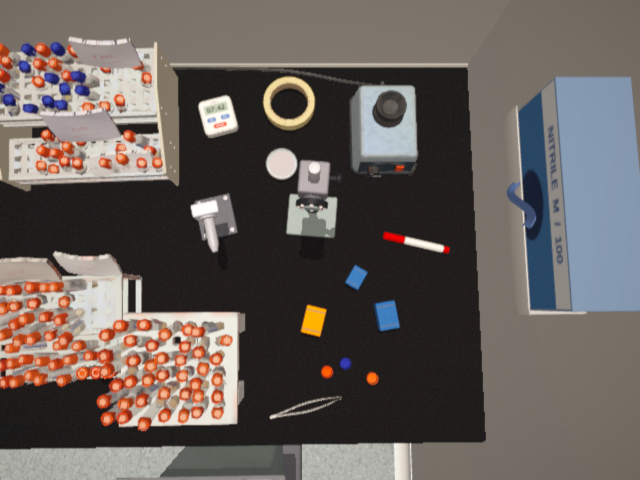

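View pics/side0.png

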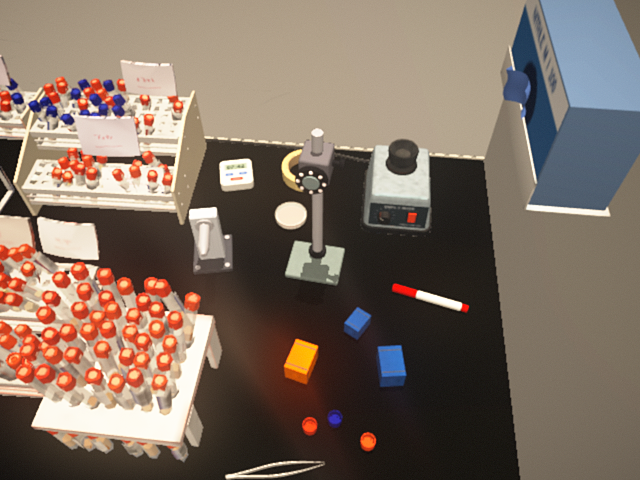

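Viewed 2 pictures. Top view: the small blue block at (356,277) is the smaller size and the large blue block at (387,316) is the target. Other blue or similar things are the orange sleeve (314,321), blue cap (345,364) and blue glove (522,205). The gauge is at (212,218) and the inspection camera at (313,190). Next is one close composite.

```bash
cat > h.py <<'E'
import numpy as np, cv2
from plant import manip, cams
np.set_printoptions(precision=4,suppress=True)
def ray(n,uv,cal=None):
    c=cal or cams.get_calibration(n); K=np.array(c["camera_matrix"]); T=np.array(c["cam_to_world"])
    p=np.linalg.inv(K)@[uv[0],uv[1],1]; d=T[:3,:3]@[p[0],-p[1],-1.]
    return T[:3,3],d/np.linalg.norm(d)
def onz(n,uv,z,cal=None):
    o,d=ray(n,uv,cal); return o+d*(z-o[2])/d[2]
def tri(obs):
    A=np.zeros((3,3));b=np.zeros(3);R=[ray(*o) for o in obs]
    for o,d in R:
        P=np.eye(3)-np.outer(d,d);A+=P;b+=P@o
    x=np.linalg.solve(A,b); return x,[np.linalg.norm((np.eye(3)-np.outer(d,d))@(x-o))*1e3 for o,d in R]
def blobs(im,h0,h1,amin=60):
    hsv=cv2.cvtColor(im,cv2.COLOR_RGB2HSV); m=cv2.inRange(hsv,(h0,120,60),(h1,255,255))
    cs,_=cv2.findContours(m,cv2.RETR_EXTERNAL,cv2.CHAIN_APPROX_NONE)
    return [c for c in cs if cv2.contourArea(c)>amin]
E
python3 - <<'E'
from h import *
t=cv2.imread("pics/top0.png"); s=cv2.imread("pics/side0.png")
z=lambda im,x,y,w,h:cv2.resize(im[y:y+h,x:x+w],(400,300),interpolation=cv2.INTER_CUBIC)
cv2.imwrite("pics/comp.png",np.vstack([np.hstack([z(t,180,150,160,120),z(t,290,250,133,100)]),np.hstack([z(s,180,120,200,150),z(s,270,300,160,120)])]))
for h in((100,125),(5,22)):
  for c in blobs(t[:,:,::-1].copy(),*h):
    r=cv2.minAreaRect(c)
    if 280<r[0][0]<420 and 250<r[0][1]<350:
        b=np.array([onz("top",p,0.036) for p in cv2.boxPoints(r)]); e=b[1:3]-b[:2]
        print(r[0],"ctr",b.mean(0),"edges",np.linalg.norm(e,axis=1),"ang",np.degrees(np.arctan2(e[:,1],e[:,0])))
E
```

```text
(386.34613037109375, 315.230712890625) ctr [ 0.4487 -0.3505  0.036 ] edges [0.0416 0.0544] ang [ -79.386  -170.1876]
(355.83074951171875, 277.046142578125) ctr [ 0.5201 -0.2949  0.036 ] edges [0.0416 0.0298] ang [ -30.6678 -120.3476]
(313.23529052734375, 320.058837890625) ctr [ 0.4412 -0.2143  0.036 ] edges [0.0551 0.0406] ang [ -14.5257 -104.4607]
```

View pics/comp.png

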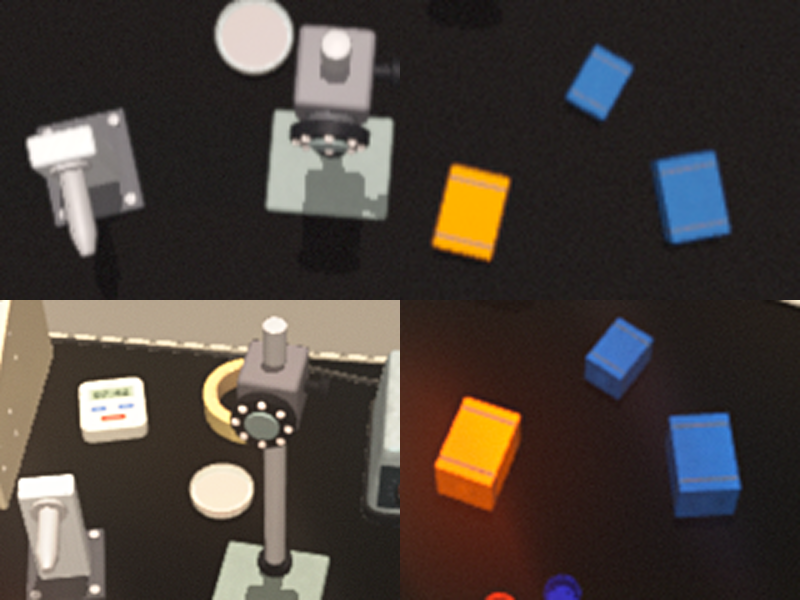

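Third picture viewed. The large blue sleeve is confirmed at about (387,316) in the top view, measuring ~54 mm against the small one's ~42 mm. The gauge pin runs from root (209,216) to tip (215,251), the lens ring is at (312,205) top and (311,183) side.

```bash
python3 - <<'E'
from h import *
tip=onz("top",(214.8,250.5),.105); root=onz("top",(209.2,216),.105)
print("pin",tip,root,np.linalg.norm(tip-root),np.degrees(np.arctan2(*(root-tip)[1::-1])))
print("side",onz("side",(202.5,255),.105),onz("side",(205,225),.105))
print("tri tip",tri([("top",(214.8,250.5)),("side",(202.5,255))]))
print("lens",tri([("top",(312,206)),("side",(311,183))]))
f=lambda x,y:onz("top",(180+x/2.5,150+y/2.5),.01)
c=[f(275,112),f(393,118),f(388,217),f(267,212)]
print("foot",np.array(c)); 
for a,b in((0,1),(1,2),(2,3),(3,0)): e=c[b]-c[a];print(np.linalg.norm(e),np.degrees(np.arctan2(e[1],e[0])))
g=lambda x,y:onz("top",(180+x/2.5,150+y/2.5),.01)
c=[g(122,110),g(143,206),g(55,225)];
for a,b in((0,1),(1,2)): e=c[b]-c[a];print("gbase",np.linalg.norm(e),np.degrees(np.arctan2(e[1],e[0])))
s=manip.state();print(s["tool_pos"])
E
```

```text
pin [ 0.565  -0.0429  0.105 ] [ 0.6261 -0.0321  0.105 ] 0.06202082441413213 10.064815467053354
side [ 0.5655 -0.0416  0.105 ] [ 0.6276 -0.0306  0.105 ]
tri tip (array([ 0.5648, -0.0426,  0.1062]), [np.float64(0.5530934968045572), np.float64(0.5530934968044878)])
lens (array([ 0.6183, -0.2116,  0.2336]), [np.float64(0.24600222387801773), np.float64(0.24600222387800466)])
foot [[ 0.6837 -0.1709  0.01  ]
 [ 0.6784 -0.2636  0.01  ]
 [ 0.5999 -0.2586  0.01  ]
 [ 0.6045 -0.1645  0.01  ]]
0.09294030811685039 -93.26517398382741
0.07870672543858967 176.34191203017897
0.09427518660829651 87.22071490378822
0.07952637048363646 -4.613447512080182
gbase 0.0780630157524837 -167.2193342853907
gbase 0.06927596677818933 101.9940660677819
[0.1992 0.5918 0.1967]
```

Call:
jog_arm(targets=[[0, 0, -0.04, 0], [-0.01, -0.01, -0.078, 0], [-0.03, -0.03, -0.105, -5], [-0.06, -0.05, -0.11, -10], [-0.09, -0.072, -0.11, -15]], fingers=1)

```text
time: 0.57
tool_pos: [0.2626, 0.4958, 0.3115]
tool_rot: [0.002, 0.028, 1.0, 0.003]
contact_force: [2.0, 0.5, 0.1]
gripper_width: 1.002
```

```bash
cat >> h.py <<'E'
def yaw():
    w,x,y,z=manip.state()["tool_rot"]; return np.degrees(np.arctan2(2*(x*y+w*z),1-2*(y*y+z*z)))
def go(p,yw=None):
    "print tool-frame shift and turn that takes the measured TCP to p with tool-x at yaw yw"
    s=manip.state(); t=yaw(); a=np.radians(t); d=np.array(p)-s["tool_pos"]
    c,n=np.cos(a),np.sin(a)
    print("t",round(s["time"],2),"tcp",s["tool_pos"],"yaw",round(t,2),"F",s["contact_force"],"w",round(s["gripper_width"],3))
    print("  shift",np.array([d[0]*c+d[1]*n,d[0]*n-d[1]*c,-d[2]]),"turn",None if yw is None else (t-yw+180)%360-180,"len",np.linalg.norm(d))
E
python3 -c "
from h import *
go([.42,.25,.3],189.8); go([.43,0,.3]); go([.4487,-.3505,.2])"
```

```text
t 0.57 tcp [0.2626 0.4958 0.3115] yaw 176.76 F [1.9607 0.5492 0.1495] w 1.002
  shift [-0.171  -0.2365  0.0115] turn -13.043329779968786 len 0.29207785070301245
t 0.57 tcp [0.2626 0.4958 0.3115] yaw 176.76 F [1.9607 0.5492 0.1495] w 1.002
  shift [-0.1952 -0.4855  0.0115] turn None len 0.5234000367791631
t 0.57 tcp [0.2626 0.4958 0.3115] yaw 176.76 F [1.9607 0.5492 0.1495] w 1.002
  shift [-0.2337 -0.8344  0.1115] turn None len 0.8736470737761034
```

Call:
jog_arm(targets=[[-0.023, -0.032, 0, 0], [-0.046, -0.064, 0, 0], [-0.069, -0.096, 0, 0], [-0.092, -0.128, 0, 0], [-0.115, -0.16, 0, 0]])

```text
time: 0.98
tool_pos: [0.3669, 0.3267, 0.3073]
tool_rot: [-0.0, 0.031, 1.0, -0.0]
contact_force: [0.4, 0.5, 0.1]
gripper_width: 1.0
```

Call:
jog_arm(targets=[[-0.02, -0.035, 0, 0], [-0.035, -0.073, 0, 0], [-0.045, -0.112, 0, 0], [-0.05, -0.152, 0, 0], [-0.055, -0.192, 0, 0]])

```text
time: 1.4
tool_pos: [0.409, 0.1315, 0.3072]
tool_rot: [-0.0, 0.031, 1.0, -0.0]
contact_force: [-0.1, -1.2, 0.0]
gripper_width: 1.001
```

Call:
jog_arm(targets=[[0, -0.04, 0, 0], [0, -0.08, 0, 0], [0, -0.12, 0, 0], [0, -0.16, 0, 0], [0, -0.2, 0, 0]])

```text
time: 1.82
tool_pos: [0.3959, -0.068, 0.3075]
tool_rot: [0.0, 0.031, 1.0, -0.0]
contact_force: [0.6, -0.3, -0.3]
gripper_width: 1.002
```

```bash
python3 -c "
from h import *
go([.4487,-.3505,.2],189.8)"
```

```text
t 1.82 tcp [ 0.3959 -0.068   0.3075] yaw 176.4 F [ 0.6412 -0.3119 -0.291 ] w 1.002
  shift [-0.0704 -0.2786  0.1075] turn -13.404010479884334 len 0.30682449341257956
```

Call:
jog_arm(targets=[[-0.01, -0.038, 0, 0], [-0.02, -0.076, 0, 0], [-0.03, -0.114, 0, 0], [-0.04, -0.152, 0.01, 0], [-0.05, -0.19, 0.02, 0]])

```text
time: 2.23
tool_pos: [0.4347, -0.2614, 0.2879]
tool_rot: [0.001, 0.032, 0.999, -0.0]
contact_force: [1.4, -0.3, 0.6]
gripper_width: 1.001
```

Call:
jog_arm(targets=[[-0.008, -0.033, 0.02, -3.4], [-0.016, -0.065, 0.04, -6.4], [-0.02, -0.088, 0.07, -10.4], [-0.02, -0.088, 0.087, -13.4], [-0.02, -0.088, 0.087, -13.4]])

```text
time: 2.65
tool_pos: [0.4464, -0.347, 0.1942]
tool_rot: [-0.003, -0.085, 0.996, 0.004]
contact_force: [-0.2, 1.2, -1.5]
gripper_width: 0.999
```

```bash
python3 - <<'E'
from h import *
cal=cams.get_calibration("wrist"); im=cams.grab_frame("wrist")
cv2.imwrite("pics/w1.png",im[:,:,::-1])
for c in blobs(im,100,125,500):
    r=cv2.minAreaRect(c); b=np.array([onz("wrist",p,.036,cal) for p in cv2.boxPoints(r)]); e=b[1:3]-b[:2]
    print(r,"ctr",b.mean(0),np.linalg.norm(e,axis=1),np.degrees(np.arctan2(e[:,1],e[:,0])))
go([.4487,-.3505,.2],189.8)
E
```

```text
((411.0, 128.5), (25.0, 26.0), 90.0) ctr [ 0.3612 -0.2816  0.036 ] [0.0212 0.0198] [99.7213 13.8033]
t 2.7 tcp [ 0.4475 -0.3472  0.1973] yaw -170.33 F [0.9498 0.4654 0.2046] w 1.003
  shift [-0.0006 -0.0035 -0.0027] turn -0.12602344150525369 len 0.004476920281645008
```

View pics/w1.png

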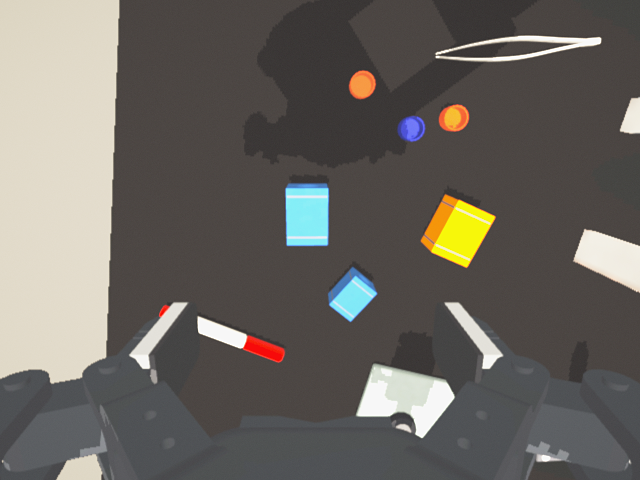

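Wrist view: target sleeve top face is at (286–328, 188–245), square to the image, with the small blue one at (352,293) and the orange at (459,231). The picture is overexposed, so I'm re-measuring with a wider hue range.

```bash
python3 - <<'E'
from h import *
cal=cams.get_calibration("wrist"); im=cams.grab_frame("wrist")
hsv=cv2.cvtColor(im,cv2.COLOR_RGB2HSV); m=cv2.inRange(hsv,(80,60,200),(110,255,255))
m=cv2.morphologyEx(m,cv2.MORPH_CLOSE,np.ones((5,5)))
cs,_=cv2.findContours(m,cv2.RETR_EXTERNAL,cv2.CHAIN_APPROX_NONE)
for c in cs:
    if cv2.contourArea(c)<500: continue
    r=cv2.minAreaRect(c); b=np.array([onz("wrist",p,.036,cal) for p in cv2.boxPoints(r)]); e=b[1:3]-b[:2]
    print(r,"ctr",b.mean(0),np.linalg.norm(e,axis=1),np.degrees(np.arctan2(e[:,1],e[:,0])))
# project TCP
T=np.linalg.inv(np.array(cal["cam_to_world"])); K=np.array(cal["camera_matrix"])
for p in (manip.state()["tool_pos"],[.4475,-.3472,.036]):
    q=T@np.r_[p,1]; q=K@[q[0],-q[1],-q[2]]; print(q[:2]/q[2])
E
```

```text
((354.02142333984375, 294.6199645996094), (28.559892654418945, 43.66836929321289), 43.02506637573242) ctr [ 0.516  -0.2996  0.036 ] [0.0413 0.0275] [149.0526  55.8331]
((308.0, 212.0), (60.0, 42.0), 90.0) ctr [ 0.4467 -0.3542  0.036 ] [0.036  0.0533] [99.6209 10.1609]
[316.0518 284.6046]
[315.6893 214.8541]
```

Call:
jog_arm(targets=[[0.0, 0.003, 0.04, 0], [-0.001, 0.006, 0.08, 0], [-0.001, 0.006, 0.12, 0], [-0.001, 0.006, 0.14, 0], [-0.001, 0.006, 0.14, 0]])

```text
time: 3.17
tool_pos: [0.447, -0.3389, 0.0569]
tool_rot: [-0.002, -0.085, 0.996, 0.003]
contact_force: [-0.3, 0.4, -1.6]
gripper_width: 1.002
```

```bash
python3 - <<'E'
from h import *
cal=cams.get_calibration("wrist"); im=cams.grab_frame("wrist")
hsv=cv2.cvtColor(im,cv2.COLOR_RGB2HSV); m=cv2.inRange(hsv,(80,60,190),(112,255,255))
m=cv2.morphologyEx(m,cv2.MORPH_CLOSE,np.ones((5,5)))
cs,_=cv2.findContours(m,cv2.RETR_EXTERNAL,cv2.CHAIN_APPROX_NONE)
cv2.imwrite("pics/w2.png",im[:,:,::-1])
for c in cs:
    if cv2.contourArea(c)<500: continue
    r=cv2.minAreaRect(c); b=np.array([onz("wrist",p,.036,cal) for p in cv2.boxPoints(r)]); e=b[1:3]-b[:2]
    print(r,"ctr",b.mean(0),np.linalg.norm(e,axis=1),np.degrees(np.arctan2(e[:,1],e[:,0])))
go([.449,-.353,.002],190)
E
```

```text
((359.99835205078125, 376.9429016113281), (59.534297943115234, 73.18598937988281), 43.36341857910156) ctr [ 0.5094 -0.3031  0.036 ] [0.0439 0.0365] [150.1938  54.4901]
((288.18756103515625, 258.0649719238281), (101.1766357421875, 69.45724487304688), 88.87670135498047) ctr [ 0.4459 -0.3546  0.036 ] [0.0354 0.056 ] [100.8653  11.1299]
t 3.22 tcp [ 0.4487 -0.3407  0.0602] yaw -170.19 F [0.0747 0.5695 1.1259] w 1.001
  shift [ 0.0018 -0.0122  0.0582] turn -0.19083796147447174 len 0.05944838396752945
```

Call:
jog_arm(targets=[[0.002, -0.013, 0.01, -0.6], [0.002, -0.013, 0.04, -0.6], [0.002, -0.013, 0.057, -0.6], [0.002, -0.013, 0.057, -0.6], [0.002, -0.013, 0.057, -0.6]])

```text
time: 3.63
tool_pos: [0.4507, -0.3563, 0.0064]
tool_rot: [0.001, -0.091, 0.996, -0.001]
contact_force: [-0.1, -1.0, 0.8]
gripper_width: 0.998
```

```bash
python3 -c "
from h import *
go([.449,-.3535,.002],190.4)"
```

```text
t 3.63 tcp [ 0.4507 -0.3563  0.0064] yaw -169.61 F [-0.0537 -0.9692  0.8268] w 0.998
  shift [0.0012 0.0031 0.0044] turn -0.005401529369066793 len 0.00546682569883479
```

Call:
jog_arm(targets=[[0.001, 0.002, 0.003, 0], [0.001, 0.002, 0.003, 0], [0.001, 0.002, 0.003, 0], [0.001, 0.002, 0.003, 0], [0.001, 0.002, 0.003, 0]], fingers=0)

```text
time: 4.05
tool_pos: [0.4487, -0.3539, 0.0022]
tool_rot: [0.001, -0.091, 0.996, -0.001]
contact_force: [-0.7, 2.7, 5.9]
gripper_width: 0.298
```

Call:
jog_arm(targets=[[0, 0, 0, 0], [0, 0, 0, 0], [0, 0, 0, 0], [0, 0, 0, 0]])

```text
time: 4.38
tool_pos: [0.4489, -0.3541, 0.0024]
tool_rot: [0.001, -0.091, 0.996, -0.001]
contact_force: [-0.6, 0.7, 5.3]
gripper_width: -0.003
```

```bash
python3 - <<'E'
from h import *
go([.449,-.3535,.002],190.4)
a=cams.grab_frame("side"); b=cams.grab_frame("wrist")
cv2.imwrite("pics/g1.png",np.hstack([cv2.resize(a[260:440,270:460],(400,380)),cv2.resize(b,(400,300))[0:300].copy() if 0 else cv2.copyMakeBorder(cv2.resize(b,(400,300)),0,80,0,0,0)])[:,:,::-1])
E
```

```text
t 4.38 tcp [ 0.4489 -0.3541  0.0024] yaw -169.61 F [-0.5531  0.7139  5.2625] w -0.003
  shift [-0.0002  0.0006  0.0004] turn -0.013354563809798492 len 0.0006828243699886614
```

View pics/g1.png

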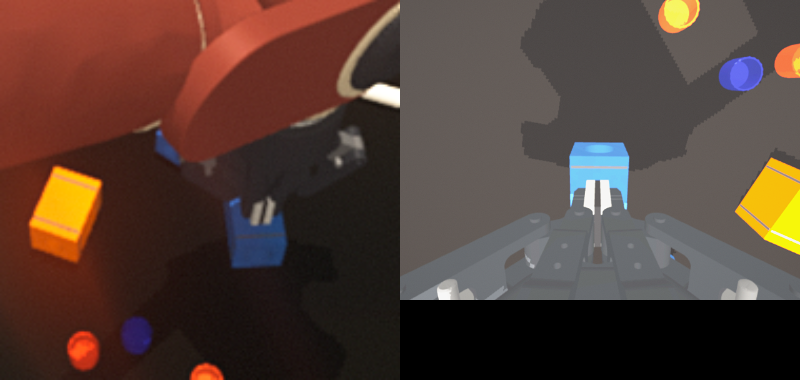

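Fourth and fifth pictures viewed. The fingers read fully shut at the sleeve's top centre, with tips near side pixel (394,365), although the sleeve is 36 mm wide and hasn't moved. That's inconsistent, so I'm projecting the expected points to find the cause.

```bash
python3 - <<'E'
from h import *
s=manip.state(); p=s["tool_pos"]; print(s["joint_pos"],s["gripper_width"],p)
for n in("side","wrist"):
    cal=cams.get_calibration(n);T=np.linalg.inv(np.array(cal["cam_to_world"])); K=np.array(cal["camera_matrix"])
    for dz in(0,.017,.034,.05):
        q=T@np.r_[p+[0,0,dz],1]; q=K@[q[0],-q[1],-q[2]]; print(n,dz,q[:2]/q[2])
    print(n,"cam",cal["cam_to_world"][:,3] if hasattr(cal["cam_to_world"],"shape") else np.array(cal["cam_to_world"])[:,3])
b=cams.grab_frame("wrist"); a=cams.grab_frame("side")
cv2.imwrite("pics/g2.png",np.hstack([cv2.resize(a[330:410,350:440],(400,356)),cv2.resize(b[200:378,210:410],(400,356))])[:,:,::-1])
E
```

```text
[-0.7982  0.1281  1.8807  0.0005  1.1305 -2.5505] 0.00221110836415428 [ 0.449  -0.3541  0.0024]
side 0 [390.0832 370.8533]
side 0.017 [391.2035 365.9918]
side 0.034 [392.3593 360.9769]
side 0.05 [393.4808 356.1101]
side cam [ 0.0576 -0.2834  0.8041  1.    ]
wrist 0 [317.322  280.6139]
wrist 0.017 [317.3846 294.6611]
wrist 0.034 [317.4604 311.6669]
wrist 0.05 [317.5479 331.3045]
wrist cam [ 0.382  -0.3667  0.1789  1.    ]
```

View pics/g2.png

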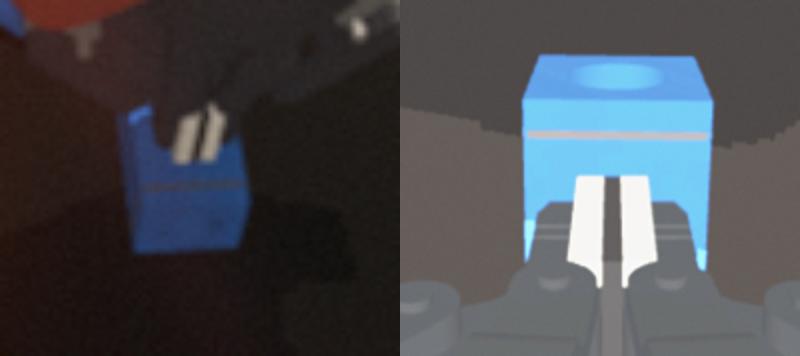

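Pictures so far: 6. The tips rest on the sleeve's top at z≈0.036 with about 5 N, while the reported TCP z is 0.002. In the earlier open view, the 85 mm jaw gap spans 258 px, which also puts the tips ~35 mm behind the reported TCP. Two independent checks agree, so the fingers really end ~34 mm short of the reported TCP. I'll raise, reopen and go that much deeper, watching the force.

Call:
jog_arm(targets=[[0, 0, -0.02, 0], [0, 0, -0.02, 0], [0, 0, -0.02, 0], [0, 0, -0.02, 0], [0, 0, -0.02, 0]], fingers=1)

```text
time: 5.0
tool_pos: [0.4474, -0.3529, 0.0196]
tool_rot: [-0.0, -0.091, 0.996, 0.001]
contact_force: [-0.8, 0.2, -0.4]
gripper_width: 0.71
```

Call:
jog_arm(targets=[[0, 0, -0.005, 0], [0, 0, -0.005, 0], [0, 0, 0.01, 0], [0, 0, 0.03, 0], [0, 0, 0.03, 0]])

```text
time: 5.42
tool_pos: [0.4456, -0.3512, -0.0131]
tool_rot: [-0.002, -0.091, 0.996, 0.003]
contact_force: [-1.0, 0.7, -2.0]
gripper_width: 1.001
```

```bash
python3 - <<'E'
from h import *
go([.449,-.3535,-.032],190.4)
cal=cams.get_calibration("wrist"); im=cams.grab_frame("wrist"); a=cams.grab_frame("side")
cv2.imwrite("pics/w3.png",np.hstack([cv2.resize(im,(480,360)),cv2.resize(a[330:410,350:420],(315,360))])[:,:,::-1])
E
```

```text
t 5.42 tcp [ 0.4456 -0.3512 -0.0131] yaw -169.61 F [-1.0333  0.6964 -1.9697] w 1.001
  shift [-0.0029 -0.0029  0.0189] turn -0.013738879483014443 len 0.019335592575221792
```

View pics/w3.png

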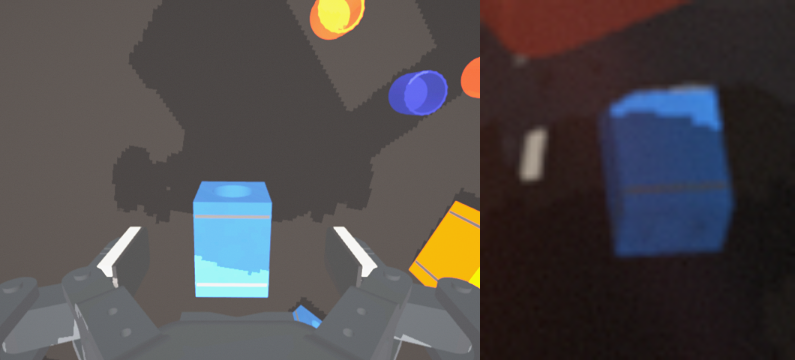

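The reported z is −0.013 with no contact, which confirms the offset, and the sleeve is centred between the pads (wrist picture column 232 vs 237). Continuing down (7 viewed).

Call:
jog_arm(targets=[[-0.001, 0, 0.012, 0], [-0.001, 0, 0.022, 0], [-0.001, 0, 0.022, 0], [-0.001, 0, 0.022, 0]])

```text
time: 5.85
tool_pos: [0.4483, -0.3526, -0.0323]
tool_rot: [-0.001, -0.091, 0.996, 0.001]
contact_force: [0.1, 0.5, 1.1]
gripper_width: 0.999
```

Call:
jog_arm(targets=[[0, 0, 0, 0], [0, 0, 0, 0], [0, 0, 0, 0], [0, 0, 0, 0], [0, 0, 0, 0]], fingers=0)

```text
time: 6.27
tool_pos: [0.4495, -0.3538, -0.0305]
tool_rot: [0.001, -0.091, 0.996, -0.001]
contact_force: [-0.3, -0.2, -0.3]
gripper_width: 0.413
```

Call:
jog_arm(targets=[[0, 0, 0, 0], [0, 0, 0, 0], [0, 0, 0, 0]])

```text
time: 6.52
tool_pos: [0.4493, -0.3537, -0.0307]
tool_rot: [0.0, -0.091, 0.996, -0.001]
contact_force: [0.2, 0.6, 3.1]
gripper_width: 0.413
```

Gripped: opening 0.413 ≈ 35 mm, matching the 36 mm width. I'll lift, then go to a viewpoint beside the gauge.

Call:
jog_arm(targets=[[0, 0, -0.02, 0], [0, 0, -0.06, 0], [0, 0, -0.1, 0], [0, 0, -0.14, 0], [0, 0, -0.18, 0]])

```text
time: 6.93
tool_pos: [0.4481, -0.3525, 0.1494]
tool_rot: [-0.001, -0.091, 0.996, 0.001]
contact_force: [0.4, -0.8, -1.0]
gripper_width: 0.413
```

Call:
jog_arm(targets=[[0, 0, -0.04, 0], [0, 0.03, -0.06, 0], [0, 0.065, -0.08, 0], [0, 0.1, -0.1, 0], [0, 0.14, -0.1, 0]])

```text
time: 7.35
tool_pos: [0.4245, -0.2157, 0.253]
tool_rot: [0.003, -0.09, 0.996, -0.002]
contact_force: [0.8, 0.8, 1.1]
gripper_width: 0.409
```

```bash
python3 -c "
from h import *
go([.53,.02,.25],190.4)"
```

```text
t 7.35 tcp [ 0.4245 -0.2157  0.253 ] yaw -169.7 F [0.7738 0.7903 1.1129] w 0.409
  shift [-0.1459  0.2131  0.003 ] turn -0.10214782149819257 len 0.2582792379346156
```

Call:
jog_arm(targets=[[-0.01, 0.038, 0, 0], [-0.025, 0.075, 0, 0], [-0.045, 0.11, 0, 0], [-0.07, 0.142, 0, 0], [-0.095, 0.17, 0, 0]])

```text
time: 7.77
tool_pos: [0.4861, -0.0287, 0.2482]
tool_rot: [-0.0, -0.091, 0.996, 0.0]
contact_force: [0.4, -1.0, 0.2]
gripper_width: 0.411
```

Call:
jog_arm(targets=[[-0.025, 0.025, 0, 0], [-0.05, 0.043, 0, 0], [-0.05, 0.043, 0, 0], [-0.05, 0.043, 0, 0]])

```text
time: 8.1
tool_pos: [0.5276, 0.0214, 0.2473]
tool_rot: [-0.001, -0.092, 0.996, 0.0]
contact_force: [-0.4, -0.7, -1.9]
gripper_width: 0.409
```

```bash
python3 - <<'E'
from h import *
go([.53,.02,.25],190.4)
import pickle
cal=cams.get_calibration("wrist"); im=cams.grab_frame("wrist")
pickle.dump((cal,im),open("w4.pkl","wb")); cv2.imwrite("pics/w4.png",im[:,:,::-1])
E
```

```text
t 8.1 tcp [0.5276 0.0214 0.2473] yaw -169.46 F [-0.4005 -0.6857 -1.8645] w 0.409
  shift [-0.0021 -0.0018 -0.0027] turn 0.14400503890897198 len 0.0038426715066567346
```

View pics/w4.png

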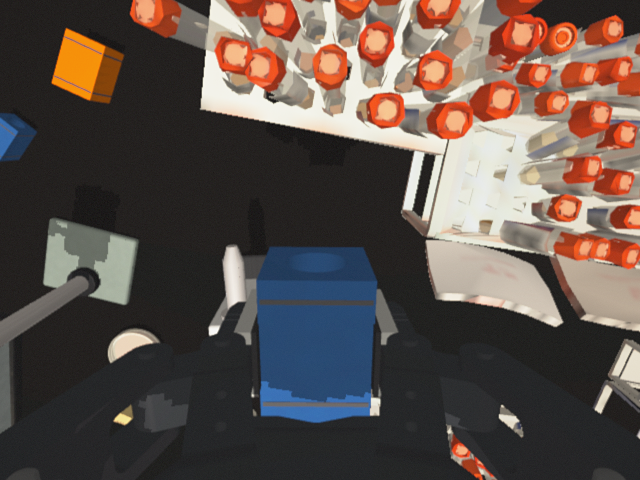

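Eighth picture: the sleeve is well held, with its near top edge at row 280, columns 257–376. The pin runs from tip (232,247) to about (237,300), and the shoulder is hidden. I'll shift the viewpoint forward and left.

Call:
jog_arm(targets=[[-0.03, 0.02, 0, 0], [-0.06, 0.04, 0, 0], [-0.06, 0.04, 0, 0], [-0.06, 0.04, 0, 0], [-0.06, 0.04, 0, 0]])

```text
time: 8.57
tool_pos: [0.579, 0.0692, 0.2483]
tool_rot: [-0.001, -0.09, 0.996, -0.0]
contact_force: [-0.1, -0.3, 0.2]
gripper_width: 0.417
```

```bash
python3 - <<'E'
from h import *
go([.59,.05,.25],190.4)
import pickle
cal=cams.get_calibration("wrist"); im=cams.grab_frame("wrist")
pickle.dump((cal,im),open("w5.pkl","wb")); cv2.imwrite("pics/w5.png",cv2.resize(im[130:400,100:420],(768,648))[:600,:,::-1])
E
```

```text
t 8.57 tcp [0.579  0.0692 0.2483] yaw -169.68 F [-0.0582 -0.3421  0.2087] w 0.417
  shift [-0.0074 -0.0209 -0.0017] turn -0.0783157253418949 len 0.02223050220639002
```

View pics/w5.png

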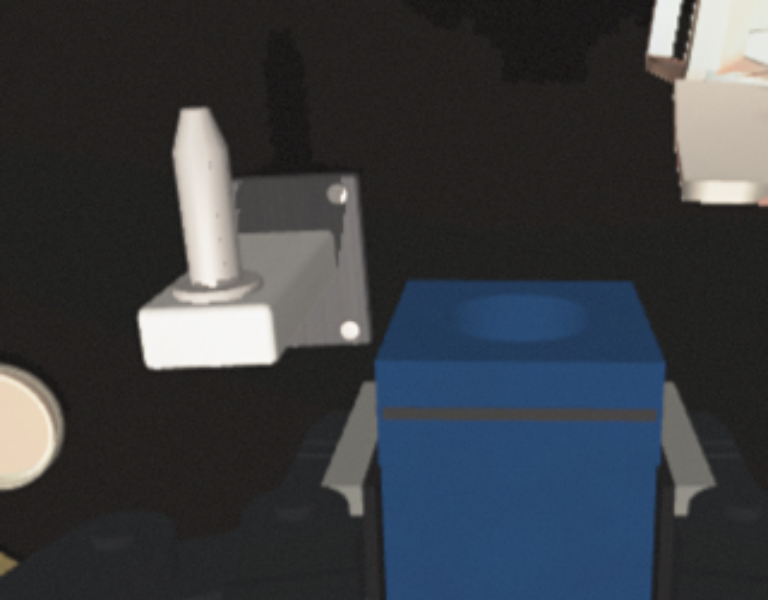

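Ninth picture: pin tip (196,108), taper start (201,152), root (215,281); sleeve near-face corners (380,362), (660,360), (635,281), (405,283) in crop pixels (×2.4, offset 100,130).

```bash
python3 - <<'E'
from h import *
import pickle
cal,im=pickle.load(open("w5.pkl","rb")); f=lambda x,y:(100+x/2.4,130+y/2.4)
P={k:onz("wrist",f(*v),.105,cal) for k,v in dict(tip=(196,110),tap=(201,152),root=(215,281)).items()}
for k,v in P.items(): print(k,v)
d=P["root"]-P["tip"];print(np.linalg.norm(d),np.degrees(np.arctan2(d[1],d[0])),np.linalg.norm(P["root"]-P["tap"]))
d=P["root"]-P["tap"];print(np.degrees(np.arctan2(d[1],d[0])))
a,b=[onz("wrist",f(*v),.124,cal) for v in((141,312),(272,305))];e=b-a;print("post",a,b,np.linalg.norm(e),np.degrees(np.arctan2(e[1],e[0]))+90)
K=np.array(cal["camera_matrix"]);T=np.array(cal["cam_to_world"])
obj=np.array([[25,18,18],[25,-18,18],[25,-18,-18],[25,18,-18]])/1e3   # tool-x/y-up frame; image left= ?
img=np.array([f(380,362),f(660,360),f(635,281),f(405,283)])
# sleeve frame axes: X toward robot, Z up, Y = Z x X ; image left is world -y
obj=obj*[1,1,1]
for sgn in(1,-1):
    o=obj*[1,sgn,1]
    ok,rv,tv=cv2.solvePnP(o,img,K,None); R=cv2.Rodrigues(rv)[0]
    pr=cv2.projectPoints(o,rv,tv,K,None)[0][:,0]
    C=np.diag([1,-1,-1]); Rw=T[:3,:3]@C@R; tw=T[:3,:3]@(C@tv[:,0])+T[:3,3]
    print(sgn,np.abs(pr-img).max(),"ctr world",tw,"X",Rw[:,0],"Z",Rw[:,2])
print(manip.state()["tool_pos"],yaw())
E
```

```text
tip [ 0.5638 -0.0446  0.105 ]
tap [ 0.5777 -0.0416  0.105 ]
root [ 0.6225 -0.0326  0.105 ]
0.059946574760157884 11.556112004854196 0.04575484446691422
11.413844592056927
post [ 0.6313 -0.0507  0.124 ] [ 0.6209 -0.0077  0.124 ] 0.04422838131412367 193.51485492546936
1 1.9108204191709888 ctr world [0.579  0.0691 0.2955] X [-0.9822 -0.1878 -0.0001] Z [ 0.0001 -0.0014  1.    ]
-1 1.9108204153719157 ctr world [0.5299 0.0597 0.2955] X [0.9822 0.1878 0.0001] Z [ 0.0001 -0.0014  1.    ]
[0.579  0.0691 0.2486] -169.69453917476997
```

Solid numbers: pin lengths come out at 60.0 and 45.8 mm (expected 60 and 46), and the sleeve is centred on the TCP in x and y, level, 48 mm above the reported TCP. Next is the standoff.

```bash
python3 -c "
from h import *
go([.5098,-.0555,.2486],191.3)"
```

```text
t 8.62 tcp [0.579  0.0691 0.2486] yaw -169.69 F [ 0.2287  0.6012 -0.7441] w 0.412
  shift [ 0.0903 -0.1102 -0.    ] turn -0.9945391747700114 len 0.14253918914808375
```

Call:
jog_arm(targets=[[0.025, -0.031, 0, -1], [0.05, -0.062, 0, -1], [0.075, -0.092, 0, -1], [0.09, -0.11, 0.01, -1], [0.09, -0.11, 0.045, -1]])

```text
time: 9.03
tool_pos: [0.5124, -0.0593, 0.2105]
tool_rot: [0.006, -0.096, 0.995, -0.003]
contact_force: [2.0, -0.4, 0.6]
gripper_width: 0.412
```

Call:
jog_arm(targets=[[0, 0, 0.04, 0], [0, 0, 0.08, 0], [0, 0, 0.12, 0], [0, 0, 0.146, 0], [0, 0, 0.146, 0]])

```text
time: 9.45
tool_pos: [0.5046, -0.0537, 0.0509]
tool_rot: [-0.006, -0.098, 0.995, 0.002]
contact_force: [-0.9, 0.4, -1.4]
gripper_width: 0.412
```

Call:
jog_arm(targets=[[0, 0, 0, 0], [0, 0, 0, 0]])

```text
time: 9.62
tool_pos: [0.5123, -0.055, 0.0602]
tool_rot: [0.002, -0.099, 0.995, -0.001]
contact_force: [0.3, -0.3, -0.2]
gripper_width: 0.411
```

```bash
python3 - <<'E'
from h import *
go([.5098,-.0555,.057],191.4)
a=cams.grab_frame("side"); b=cams.grab_frame("top")
go([.5098,-.0555,.057],191.4)
cv2.imwrite("pics/p1.png",np.hstack([cv2.resize(a[200:300,160:260],(400,400)),cv2.resize(b[195:295,170:270],(400,400))])[:,:,::-1])
E
```

```text
t 9.62 tcp [ 0.5123 -0.055   0.0602] yaw -168.66 F [ 0.2961 -0.2666 -0.2142] w 0.411
  shift [0.0025 0.     0.0032] turn -0.05697106815512143 len 0.004045893912680703
t 9.72 tcp [ 0.5133 -0.055   0.0611] yaw -168.63 F [-0.2229 -0.1844 -0.5962] w 0.412
  shift [0.0035 0.0002 0.0041] turn -0.034112220563883966 len 0.005418943345657818
```

View pics/p1.png

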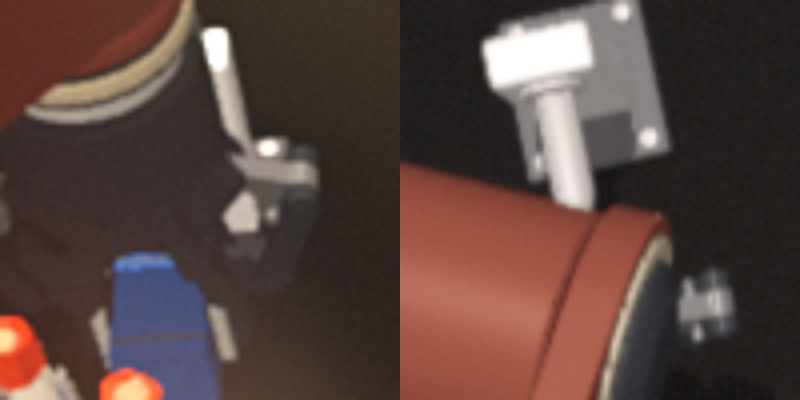

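Tenth picture: the sleeve is held level in front of the gauge, but the arm blocks the pin tip. The numbers put it on axis and 4 mm high. I'll correct that and insert gently, watching the force.

Call:
jog_arm(targets=[[0, 0, 0.004, 0], [0, 0, 0.004, 0], [0, 0, 0.004, 0], [0, 0, 0.004, 0]])

```text
time: 10.05
tool_pos: [0.5112, -0.0541, 0.054]
tool_rot: [0.0, -0.099, 0.995, -0.0]
contact_force: [-0.3, -0.1, -0.1]
gripper_width: 0.415
```

```bash
python3 - <<'E'
from h import *
S=[]
for i in range(4):
    cams.grab_frame("side"); S.append(manip.state()["tool_pos"])
print(np.array(S)); go([.5145,-.0546,.057],191.4)
E
```

```text
[[ 0.5111 -0.0541  0.0539]
 [ 0.5111 -0.0541  0.0538]
 [ 0.511  -0.0541  0.0537]
 [ 0.511  -0.0541  0.0536]]
t 10.25 tcp [ 0.511  -0.0541  0.0536] yaw -168.61 F [ 0.6549  0.3207 -0.5897] w 0.414
  shift [-0.0034 -0.0012 -0.0034] turn -0.006739303463007218 len 0.004921700112423297
```

Call:
jog_arm(targets=[[-0.003, -0.001, -0.0035, 0], [-0.01, -0.001, -0.0035, 0], [-0.01, -0.001, -0.0035, 0], [-0.01, -0.001, -0.0035, 0], [-0.01, -0.001, -0.0035, 0]])

```text
time: 10.67
tool_pos: [0.521, -0.0531, 0.057]
tool_rot: [-0.0, -0.099, 0.995, 0.0]
contact_force: [-0.8, -0.4, -0.3]
gripper_width: 0.411
```

```bash
cat >> h.py <<'E'
def pin():
    "sleeve centre relative to pin root in pin axes: along (home=-25), left, up (mm)"
    s=manip.state(); a=np.radians(11.5); d=(s["tool_pos"]+[0,0,.048]-[.6225,-.0326,.105])*1e3
    print("t",round(s["time"],2),"along/left/up",np.array([d[0]*np.cos(a)+d[1]*np.sin(a),-d[0]*np.sin(a)+d[1]*np.cos(a),d[2]]),"yaw",round(yaw()+180-11.5,2),"F",s["contact_force"],"M",s["ft_torque"],"w",round(s["gripper_width"],3))
E
python3 -c "
from h import *
pin(); cams.grab_frame('side'); pin()"
```

```text
t 10.67 along/left/up [-103.5246    0.1743    0.0128] yaw -0.1 F [-0.7944 -0.4133 -0.2587] M [-0.0591  0.0294 -0.0184] w 0.411
t 10.72 along/left/up [-103.6939    0.2381   -0.0682] yaw -0.1 F [ 0.6738  0.5972 -0.0021] M [-0.0155  0.0134 -0.0366] w 0.415
```

Call:
jog_arm(targets=[[-0.008, 0, 0, 0], [-0.016, 0, 0, 0], [-0.023, 0, 0, 0], [-0.028, 0, 0, 0], [-0.028, 0, 0, 0]])

```text
time: 11.13
tool_pos: [0.5497, -0.0474, 0.0573]
tool_rot: [0.0, -0.099, 0.995, -0.0]
contact_force: [0.0, 0.1, -0.7]
gripper_width: 0.414
```

```bash
python3 -c "
from h import *
pin()"
```

```text
t 11.13 along/left/up [-74.3036   0.0027   0.3253] yaw -0.08 F [ 0.0423  0.1114 -0.7055] M [-0.0402  0.0266  0.018 ] w 0.414
```

Call:
jog_arm(targets=[[-0.006, 0, 0, 0], [-0.012, 0, 0, 0], [-0.018, 0, 0, 0], [-0.018, 0, 0, 0], [-0.018, 0, 0, 0]])

```text
time: 11.55
tool_pos: [0.5663, -0.044, 0.0571]
tool_rot: [-0.0, -0.099, 0.995, -0.0]
contact_force: [0.2, -0.9, -0.4]
gripper_width: 0.41
```

```bash
python3 -c "
from h import *
pin()"
```

```text
t 11.55 along/left/up [-57.3222   0.0589   0.1235] yaw -0.09 F [ 0.1883 -0.9177 -0.389 ] M [ 0.0173 -0.0487 -0.0285] w 0.41
```

Call:
jog_arm(targets=[[-0.007, 0, 0, 0], [-0.014, 0, 0, 0], [-0.021, 0, 0, 0], [-0.027, 0, 0, 0], [-0.027, 0, 0, 0]])

```text
time: 11.97
tool_pos: [0.5936, -0.0383, 0.0571]
tool_rot: [0.0, -0.099, 0.995, 0.0]
contact_force: [-0.6, 0.2, -1.2]
gripper_width: 0.412
```

```bash
python3 -c "
from h import *
pin()"
```

```text
t 11.97 along/left/up [-29.4405   0.1777   0.0586] yaw -0.09 F [-0.6363  0.2259 -1.1896] M [ 0.084  -0.0361  0.0871] w 0.412
```

Nearly home, with no side load. I'll press on in small steps until the shoulder pushes back.

Call:
jog_arm(targets=[[-0.0015, 0, 0, 0], [-0.003, 0, 0, 0], [-0.0045, 0, 0, 0], [-0.0045, 0, 0, 0]])

```text
time: 12.3
tool_pos: [0.5968, -0.0376, 0.0569]
tool_rot: [-0.0, -0.099, 0.995, 0.0]
contact_force: [-0.5, 1.6, -1.8]
gripper_width: 0.414
```

```bash
python3 -c "
from h import *
pin()"
```

```text
t 12.3 along/left/up [-26.1632   0.1739  -0.0778] yaw -0.11 F [-0.521   1.5673 -1.7951] M [0.1433 0.0185 0.0283] w 0.414
```

Call:
jog_arm(targets=[[-0.0015, 0, 0, 0], [-0.003, 0, 0, 0], [-0.003, 0, 0, 0]])

```text
time: 12.55
tool_pos: [0.5976, -0.0375, 0.0569]
tool_rot: [-0.003, -0.1, 0.995, 0.0]
contact_force: [-9.3, -0.2, 3.3]
gripper_width: 0.41
```

```bash
python3 -c "
from h import *
pin()"
```

```text
t 12.55 along/left/up [-25.3509   0.1721  -0.0912] yaw -0.08 F [-9.3126 -0.1663  3.3488] M [0.0406 1.2925 0.1266] w 0.41
```

Call:
jog_arm(targets=[[-0.0015, 0, 0, 0], [-0.0015, 0, 0, 0], [-0.0015, 0, 0, 0]])

```text
time: 12.8
tool_pos: [0.5975, -0.0375, 0.0569]
tool_rot: [-0.005, -0.1, 0.995, -0.0]
contact_force: [-14.0, -1.3, 6.6]
gripper_width: 0.416
```

```bash
python3 - <<'E'
from h import *
pin(); a=cams.grab_frame("top"); b=cams.grab_frame("side")
cv2.imwrite("pics/h1.png",np.hstack([cv2.resize(a[180:280,170:270],(400,400)),cv2.resize(b[180:280,160:260],(400,400))])[:,:,::-1])
E
```

```text
t 12.8 along/left/up [-25.4984   0.1824  -0.1412] yaw -0.07 F [-13.9697  -1.3329   6.5934] M [-0.0698  2.1698  0.2346] w 0.416
```

Home: the force rose from 9 to 14 N with no further travel, at −25.4 mm against the nominal −25. Drawing it off along the axis.

Call:
jog_arm(targets=[[0.005, 0, 0, 0], [0.015, 0, 0, 0], [0.028, 0, 0, 0], [0.043, 0, 0, 0], [0.058, 0, 0, 0]])

```text
time: 13.32
tool_pos: [0.5439, -0.0489, 0.0574]
tool_rot: [0.0, -0.099, 0.995, -0.001]
contact_force: [0.6, -0.3, -1.1]
gripper_width: 0.412
```

```bash
python3 -c "
from h import *
pin()"
```

```text
t 13.32 along/left/up [-80.2381  -0.3585   0.3721] yaw -0.1 F [ 0.581  -0.293  -1.0663] M [-0.0574 -0.0232  0.0074] w 0.412
```

Call:
jog_arm(targets=[[0.015, 0, 0, 0], [0.03, 0, 0, 0], [0.04, 0, 0, 0], [0.045, 0, 0, 0], [0.045, 0, 0, 0]])

```text
time: 13.73
tool_pos: [0.4998, -0.0576, 0.0573]
tool_rot: [0.0, -0.099, 0.995, -0.0]
contact_force: [0.6, 0.1, 0.0]
gripper_width: 0.415
```

```bash
python3 -c "
from h import *
pin()"
```

```text
t 13.73 along/left/up [-125.2595   -0.0374    0.2521] yaw -0.14 F [0.5545 0.0588 0.0195] M [ 0.0508 -0.0461  0.0048] w 0.415
```

Off the pin and clear. Now a viewpoint to measure the lens.

Call:
jog_arm(targets=[[0, 0, -0.04, 0], [0, 0, -0.08, 0], [0, 0, -0.12, 0], [0, 0, -0.16, 0], [0, 0, -0.2, 0]])

```text
time: 14.15
tool_pos: [0.5008, -0.0572, 0.2595]
tool_rot: [0.001, -0.099, 0.995, -0.0]
contact_force: [0.7, -0.1, -1.0]
gripper_width: 0.415
```

Call:
jog_arm(targets=[[0, -0.01, -0.035, 5], [0.006, -0.035, -0.06, 10], [0.012, -0.06, -0.09, 15], [0.012, -0.06, -0.095, 15], [0.012, -0.06, -0.095, 15]])

```text
time: 14.57
tool_pos: [0.5019, -0.1197, 0.3555]
tool_rot: [0.003, 0.032, 0.999, -0.001]
contact_force: [-0.3, -0.2, -1.2]
gripper_width: 0.411
```

```bash
python3 - <<'E'
from h import *
import pickle
cams.grab_frame("side");cams.grab_frame("side")
go([.5,-.12,.35],176.5)
cal=cams.get_calibration("wrist"); im=cams.grab_frame("wrist")
pickle.dump((cal,im),open("w6.pkl","wb"))
T=np.linalg.inv(np.array(cal["cam_to_world"])); K=np.array(cal["camera_matrix"])
q=T@[.612,-.2116,.234,1]; q=K@[q[0],-q[1],-q[2]]; u,v=q[:2]/q[2]; print(u,v)
x=int(np.clip(u-110,0,640-200)); y=int(np.clip(v-100,0,480-200)); print("off",x,y)
s=cv2.imread("pics/side0.png")[158:208,286:336]; t=cv2.imread("pics/top0.png")[155:215,287:337]
cv2.imwrite("pics/l1.png",np.hstack([cv2.resize(im[y:y+200,x:x+200],(500,500))[:,:,::-1],np.vstack([cv2.resize(s,(250,250),interpolation=cv2.INTER_CUBIC),cv2.resize(t,(250,300),interpolation=cv2.INTER_CUBIC)])[:500]]))
E
```

```text
t 14.67 tcp [ 0.5006 -0.118   0.3511] yaw 176.45 F [-0.3101  0.4701 -0.7361] w 0.415
  shift [ 0.0004 -0.002   0.0011] turn -0.051168081765041507 len 0.0023423895208105755
214.65153538158594 360.33492346278115
off 104 260
```

View pics/l1.png

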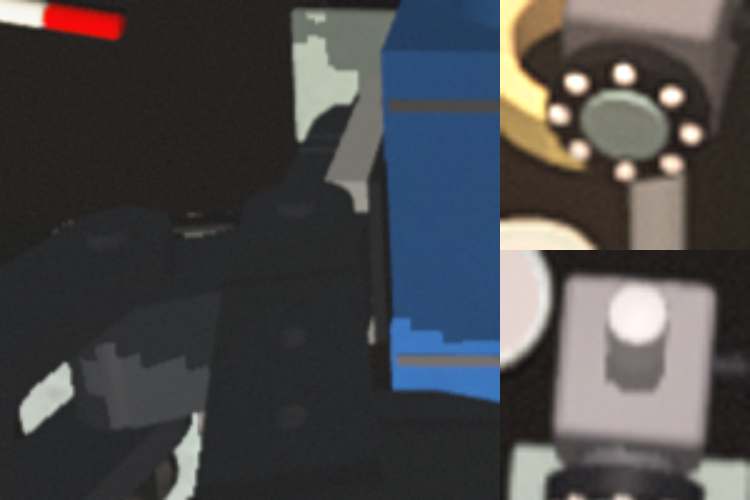

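Eleventh picture: the wrist view is blocked by the finger. The side zoom shows the ring LEDs centred on (310.4,182.5) full-frame, and the top zoom shows the post top at (314,167). I'll solve the lens pose from those plus the known 50 mm post distance and the foot.

```bash
python3 - <<'E'
from h import *
pt=(314,167.2); ps=(317.2,132.7)
print("post top tri",tri([("top",pt),("side",ps)]), onz("top",pt,.29), onz("side",ps,.29))
P=(onz("top",pt,.29)+onz("side",ps,.29))/2
print("lens tri ring(top)",tri([("top",(311.5,205.5)),("side",(310.4,182.5))]))
for z in np.arange(.216,.250,.004):
    L=onz("side",(310.4,182.5),z); d=P-L; print(round(z,3),L[:2],"dist",np.hypot(*d[:2])*1e3,"yaw",np.degrees(np.arctan2(d[1],d[0])))
h=lambda x,y:onz("top",(287+(x-500)/5-.4,155+(y-250)/5-.4),.257)
c=[h(555,443),h(705,445),h(716,285),h(567,275)]
for a,b in((0,1),(1,2),(2,3),(3,0)): e=c[b]-c[a];print("head",np.linalg.norm(e),np.degrees(np.arctan2(e[1],e[0])))
print(np.mean(c,0), (c[0]+c[1])/2)
# side-view LEDs -> ring 3D fit: yaw/pos
led=np.array([(559,114),(576,83),(624,74),(672,96),(690,133),(672,163),(624,171),(580,149)],float)
led=np.c_[286+(led[:,0]-500)/5-.4,158+led[:,1]/5-.4]
from scipy.optimize import least_squares
cal=cams.get_calibration("side");Ti=np.linalg.inv(np.array(cal["cam_to_world"]));K=np.array(cal["camera_matrix"])
def pj(X):
    q=(Ti@np.c_[X,np.ones(len(X))].T)[:3]*np.array([[1],[-1],[-1]]);q=K@q;return (q[:2]/q[2]).T
def model(p):
    x,y,z,yw,ph,r=p; a=ph-np.arange(8)*np.pi/4
    return np.array([x,y,z])+r*(np.cos(a)[:,None]*[[0,0,1]]+np.sin(a)[:,None]*[[-np.sin(yw),np.cos(yw),0]])
for r0 in(.019,.0205,.022):
    s=least_squares(lambda p:(pj(model(np.r_[p,r0]))-led).ravel(),[.61,-.21,.23,0,1.5]); print("LEDfit r",r0,s.x,"yawdeg",np.degrees(s.x[3]),"rms px",np.sqrt((s.fun**2).mean()))
E
```

```text
post top tri (array([ 0.6634, -0.2151,  0.2901]), [np.float64(0.44358336005883764), np.float64(0.44358336005868276)]) [ 0.6633 -0.2146  0.29  ] [ 0.6636 -0.2155  0.29  ]
lens tri ring(top) (array([ 0.619 , -0.2108,  0.2338]), [np.float64(0.35077282529157217), np.float64(0.3507728252915279)])
0.216 [ 0.6365 -0.2082] dist 27.853884587903643 yaw -14.359295649906693
0.22 [ 0.6325 -0.2087] dist 31.57505101460979 yaw -11.686572949533826
0.224 [ 0.6286 -0.2092] dist 35.350386629057674 yaw -9.580925041951108
0.228 [ 0.6247 -0.2097] dist 39.164229232581334 yaw -7.883439823932875
0.232 [ 0.6207 -0.2102] dist 43.00633553617653 yaw -6.488205607440764
0.236 [ 0.6168 -0.2107] dist 46.8697553804999 yaw -5.322386792356415
0.24 [ 0.6129 -0.2112] dist 50.749621386915635 yaw -4.334465730701029
0.244 [ 0.6089 -0.2117] dist 54.64243040634601 yaw -3.4870837274769344
0.248 [ 0.605  -0.2123] dist 58.54560067860885 yaw -2.752546450781004
head 0.044147735903902974 -91.07154718747435
head 0.04858077910967941 -4.535806933313394
head 0.04432717848700841 85.83681860680223
head 0.05096082345978249 175.75558964836353
[ 0.6575 -0.2146  0.257 ] [ 0.6327 -0.2127  0.257 ]
LEDfit r 0.019 [ 0.6012 -0.2129  0.2523 -0.0903  1.5708] yawdeg -5.173303984295197 rms px 0.13461307534063224
LEDfit r 0.0205 [ 0.6441 -0.2073  0.2088 -0.0903  1.5708] yawdeg -5.173304273073159 rms px 0.13461307534064043
LEDfit r 0.022 [ 0.687  -0.2018  0.1652 -0.0903  1.5708] yawdeg -5.173303507192471 rms px 0.1346130753406351
```

```bash
python3 - <<'E'
from h import *
cal=cams.get_calibration("top");Ti=np.linalg.inv(np.array(cal["cam_to_world"]));K=np.array(cal["camera_matrix"])
def pj(X):
    q=(Ti@np.r_[X,1])[:3]*[1,-1,-1];q=K@q;return q[:2]/q[2]
t=cv2.imread("pics/top0.png"); g=cv2.cvtColor(t,cv2.COLOR_BGR2GRAY)
yw=np.radians(-4.3)
for L in([.619,-.2108,.2338],[.6133,-.2112,.2395]):
    L=np.array(L); U=np.array([-np.sin(yw),np.cos(yw),0])
    print(L,"ctr",pj(L),"ring top",pj(L+[0,0,.0245]),"bot",pj(L-[0,0,.0245]),"L/R",pj(L+U*.0245),pj(L-U*.0245),
      "LEDs r.02", [pj(L+.02*(np.cos(a)*np.array([0,0,1])+np.sin(a)*U)).round(1) for a in(np.pi/4,0,-np.pi/4)])
print("cols 290-334, rows 194-216"); 
for r in range(194,217): print(r," ".join(f"{v:3d}" for v in g[r,292:334]))
E
```

```text
[ 0.619  -0.2108  0.2338] ctr [311.2832 205.5557] ring top [311.3867 202.3947] bot [311.1861 208.5229] L/R [295.123  204.4502] [327.4315 206.6604] LEDs r.02 [array([301.8, 203.1]), array([311.4, 203. ]), array([320.8, 204.4])]
[ 0.6133 -0.2112  0.2395] ctr [311.6024 208.5727] ring top [311.7174 205.4838] bot [311.4946 211.4707] L/R [295.3069 207.4591] [327.8858 209.6855] LEDs r.02 [array([302.1, 206.2]), array([311.7, 206.1]), array([321.2, 207.5])]
cols 290-334, rows 194-216
194 146 142 138 132 128 117  81  75  75  73  72  71  73  75  88  89  92  96 105 104  82  83  80  81  82  81  86  85  90  91  96 100 103 104  93  73  37  31  31  30  33  26
195 190 189 185 182 179 170 100  75  73  73  66  69  82  87 101 108 109 112 121 123 108 101  98  96  91  88  88  77  77  75  77  75  77  77  76  65  37  38  35  32  26  28
196 195 196 196 193 192 189 129  85  74  73  68  73  92  98 103 107 112 114 120 126 124 123 118 113 109 105 102  86  81  69  72  75  74  76  73  79  78  73  69  59  56  53
197 197 196 197 195 194 192 164 110  72  65  66  74  84  87  89  94  98 101 105 109 113 113 112 105 102
[... 2636 characters left out ...]
 194 194 193
213 196 194 193 194 194 194 193 192 194 194 193 194 195 195 194 189 136 118 106  92  89  95  96  99 129 187 195 194 193 194 192 193 194 195 195 195 196 195 195 193 192 193
214 194 195 194 194 194 194 193 192 195 196 194 194 195 194 195 192 163 126 119 118 118 117 118 119 133 190 194 194 193 194 193 194 194 196 194 195 195 194 193 194 193 194
215 195 194 194 195 195 194 193 194 195 195 193 195 194 194 195 193 186 134 121 118 120 120 121 121 136 189 194 193 193 193 193 192 193 193 194 194 194 194 193 192 193 194
216 195 195 196 195 195 195 193 195 195 194 194 192 193 193 192 193 188 134 120 121 120 119 119 122 130 174 193 193 193 193 194 193 193 193 193 193 193 193 194 194 193 194
```

```bash
python3 - <<'E'
from h import *
L,r=tri([("top",(311.1,207.8)),("side",(310.45,182.35))]); print(L,r)
P=np.array([.6634,-.215]); d=P-L[:2]; print(np.hypot(*d),np.degrees(np.arctan2(d[1],d[0])))
L=np.array([.6135,-.2113,.239]); a=np.radians(-4.3)
go(np.r_[L[:2]-.08*np.array([np.cos(a),np.sin(a)]),L[2]-.048],175.7)
E
```

```text
[ 0.6148 -0.2108  0.2383] [np.float64(0.2996509976356168), np.float64(0.2996509976356434)]
0.04882833406226359 -4.982811033771806
t 14.72 tcp [ 0.5002 -0.1177  0.3501] yaw 176.47 F [-0.0444  0.755  -1.2467] w 0.413
  shift [-0.0389 -0.0854  0.1591] turn 0.7703717848687006 len 0.1847480270252919
```

Lens ≈ (0.6138, −0.2112, 0.2386) and yaw ≈ −4.4°; triangulation, the 50 mm post distance and the foot agree within ~2 mm. Moving sideways, then down, then forward.

Call:
jog_arm(targets=[[0.005, -0.035, 0, 0.8], [0.005, -0.07, 0, 0.8], [0.005, -0.085, 0.02, 0.8], [0.005, -0.085, 0.06, 0.8], [0.005, -0.085, 0.1, 0.8]])

```text
time: 15.13
tool_pos: [0.4903, -0.2032, 0.2505]
tool_rot: [0.001, 0.039, 0.999, -0.0]
contact_force: [1.2, -0.4, -1.6]
gripper_width: 0.412
```

Call:
jog_arm(targets=[[0, 0, 0.03, 0], [0, 0, 0.055, 0], [0, 0, 0.055, 0], [0, 0, 0.055, 0], [0, 0, 0.055, 0]])

```text
time: 15.55
tool_pos: [0.4906, -0.2027, 0.1981]
tool_rot: [0.0, 0.038, 0.999, -0.0]
contact_force: [0.3, 0.6, -0.1]
gripper_width: 0.411
```

```bash
cat >> h.py <<'E'
def lens():
    for _ in range(3): cams.grab_frame("side")
    go([.5340,-.2050,.1905],175.6)
E
python3 -c "
from h import *
lens()"
```

```text
t 15.7 tcp [ 0.4914 -0.2035  0.1998] yaw 175.62 F [ 0.6742 -0.3977 -0.6354] w 0.409
  shift [-0.0426  0.0017  0.0093] turn 0.01875027364346238 len 0.04362714467126
```

Call:
jog_arm(targets=[[-0.015, 0.002, 0.005, 0], [-0.03, 0.002, 0.008, 0], [-0.042, 0.002, 0.009, 0], [-0.042, 0.002, 0.009, 0], [-0.042, 0.002, 0.009, 0]])

```text
time: 16.12
tool_pos: [0.5328, -0.2045, 0.1894]
tool_rot: [0.001, 0.038, 0.999, -0.0]
contact_force: [-0.1, -0.5, -0.6]
gripper_width: 0.408
```

```bash
python3 -c "
from h import *
lens()"
```

```text
t 16.27 tcp [ 0.532  -0.2044  0.1889] yaw 175.58 F [ 0.137  -0.2822 -1.0051] w 0.41
  shift [-0.002  -0.0005 -0.0016] turn -0.017130008817730413 len 0.0026336372978088152
```

Call:
jog_arm(targets=[[-0.002, -0.0005, -0.0015, 0], [-0.002, -0.0005, -0.0015, 0], [-0.002, -0.0005, -0.0015, 0], [-0.002, -0.0005, -0.0015, 0], [-0.002, -0.0005, -0.0015, 0]])

```text
time: 16.68
tool_pos: [0.534, -0.2049, 0.1896]
tool_rot: [-0.0, 0.039, 0.999, -0.0]
contact_force: [0.1, -0.6, 0.2]
gripper_width: 0.417
```

```bash
python3 - <<'E'
from h import *
import pickle
lens()
cal=cams.get_calibration("wrist"); im=cams.grab_frame("wrist"); s=cams.grab_frame("side")
pickle.dump((cal,im),open("w7.pkl","wb"))
cv2.imwrite("pics/f1.png",np.hstack([cv2.resize(im[225:425,230:400],(425,500)),cv2.resize(s[60:480,150:450],(357,500))])[:,:,::-1])
E
```

```text
t 16.83 tcp [ 0.534  -0.2048  0.1895] yaw 175.59 F [-0.3896  0.3527 -0.9044] w 0.413
  shift [ 0.     -0.0002 -0.001 ] turn -0.008663220372824298 len 0.0009749672791231425
```

View pics/f1.png

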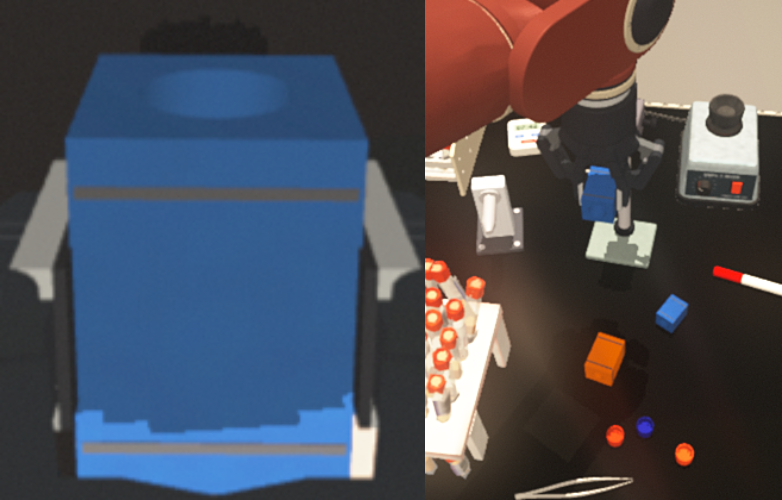

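Twelfth (last) picture: sleeve held square in the pads in front of the camera head, with the orange sleeve, marker and gauge undisturbed. Sleeve corners are (68,140), (367,138), (336,55), (98,57) and the far top edge (78,478), (352,476). A final PnP check follows.

```bash
python3 - <<'E'
from h import *
import pickle
cal,_=pickle.load(open("w7.pkl","rb")); K=np.array(cal["camera_matrix"]);T=np.array(cal["cam_to_world"])
o=np.array([[25,18,18],[25,-18,18],[25,-18,-18],[25,18,-18],[-25,18,18],[-25,-18,18]])/1e3
i=np.array([(68,140),(367,138),(336,55),(98,57),(78,478),(352,476)])/2.5+[229.8,224.8]
for n in(4,6):
    _,rv,tv=cv2.solvePnP(o[:n],i[:n],K,None); R=cv2.Rodrigues(rv)[0]; C=np.diag([1,-1,-1])
    Rw=T[:3,:3]@C@R; c=T[:3,:3]@(C@tv[:,0])+T[:3,3]
    a=np.radians(-4.4); d=(np.array([.6138,-.2112,.2386])-c)*1e3
    print(n,"ctr",c,"yaw",np.degrees(np.arctan2(-Rw[1,0],-Rw[0,0])),"pitch",np.degrees(np.arcsin(Rw[2,0])),"roll",np.degrees(np.arcsin(Rw[2,1])),
     "dist/left/up to lens",d[0]*np.cos(a)+d[1]*np.sin(a),-d[0]*np.sin(a)+d[1]*np.cos(a),d[2],"err",np.abs(cv2.projectPoints(o[:n],rv,tv,K,None)[0][:,0]-i[:n]).max())
s=manip.state(); print(s["time"],s["contact_force"],s["joint_vel"],s["gripper_width"])
E
```

```text
4 ctr [ 0.5335 -0.2052  0.2385] yaw -3.973439590158352 pitch -0.1795230012056791 roll 0.006419922704282449 dist/left/up to lens 80.51408117737589 0.14954035091998463 0.06383472502047294 err 1.0325638257559717
6 ctr [ 0.5341 -0.2055  0.2355] yaw -4.557827720245905 pitch 0.88931449454012 roll 0.1681777915727095 dist/left/up to lens 79.93766891459967 0.47482080164365925 3.141569197440269 err 2.4227352724874436
16.9333 [ 0.2828 -0.0711  0.4232] [ 0.0003 -0.0007 -0.0006  0.     -0.0002  0.0009] 0.4164486882275935
```

```bash
python3 -c "
from plant import manip
print(manip.job_done())"
```

```text
the job is handed in; nothing more can be done
None
```

I slid the larger blue sleeve fully home on the gauge pin and drew it off. I handed the job in at about 17 s with the sleeve still held in front of the lens.

- **Fully home:** the sleeve stopped 25.4 mm from the pin root (nominal 25 mm). Pressing further raised the force from 9 to 14 N with no more travel.
- **Final pose:** using the four near-end corners, the sleeve's middle is 80.5 mm in front of the lens. It is within 0.2 mm sideways and in height, and within about 0.5° in yaw and pitch. The arm was still, the grip was firm and there was no contact force.
- **Bystanders:** the last side view showed the orange sleeve and the part of the marker in frame undisturbed. I did not re-check the dish. The force readings never showed contact with the camera.

**Checks that failed or disagreed:**
- **First grasp missed:** the fingers shut on top of the sleeve with about 5 N. The finger tips end about 34 mm short of the reported TCP; I allowed for this and gripped it on the second try.
- **Final height:** a second fit that added the far edge, which was hard to read, put the sleeve 3 mm below the lens and tilted 0.9°. It fitted the picture worse, and the offset measured on the worktop supports the first figure.
- **Lens position:** the separate estimates agreed to about 2 mm, and the wrist camera could not see the lens to confirm it.

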